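Report the tube that lost its stopper

TASK

One tube in the rack has lost its stopper. Press the button on the call unit fully down to call the technician and let it go, then point straight down at the open tube, fingertips just above the centre of its mouth (within about 4 cm) without touching it, and hold still there for at least two seconds; finish still pointing at it. Do not touch the rack, any tube, the loose stopper, the bottle, the jar or the glove box: leave them all as they are.

Things in the scene. Friction and masses are not known exactly. Their poses are not given: they have to be found in the camera images.
- rack: Grey plastic tube rack, fixed to the bench, 104 x 214 mm and 60 mm high; origin at the centre of its underside, z up, y along its length. Two rows (x = -23 and +23 mm) of four round places (y = -69, -23, +23, +69 mm), 22 mm holes. Six tubes stand in it, two places are empty. It may be on the left or the right of the bench.
- open_tube: The tube without its stopper: an empty clear plastic tube, 20 mm across and 100 mm long, with a white label ring, standing loose and upright in one of the rack's places, its foot 5 mm above the bench. Origin at the centre of its foot, z up along the tube. All six tubes have the same label.
- open_tube_mouth (a point): Centre of the open tube's mouth, at its top, about 105 mm above the bench; z up out of the tube.
- call_unit: Grey call unit fixed to the bench, 100 x 130 mm and 30 mm high, with loudspeaker slots and one round white push button on its top; origin at the centre of its underside.
- call_button_top (a point): Centre of the top of the push button (32 mm across, in a round black housing on the call unit). The button is pressed straight down; it travels 6 mm against a spring, and fully down takes 5 N; it springs back when released.
- call_button (a joint): Travel of the push button, in m: 0 up, 0.006 fully down.
- stopper: The loose red stopper, 24 mm across and 20 mm high, standing on the bench; origin at the centre of its underside.
- bottle: White bottle with a blue cap, 64 mm across and 150 mm high; origin at the centre of its underside.
- jar: Amber jar with a black lid, 70 mm across and 80 mm high; origin at the centre of its underside.
- glove_box: Cardboard glove box, fixed, 240 x 120 mm and 70 mm high; origin at the centre of its underside.
- capped_tube1: One of five identical tubes with a red stopper on, 20 mm across, 24 mm over the stopper, 110 mm long, so its top is 115 mm above the bench; loose in the rack. Origin at the centre of its foot.
- capped_tube2: One of five identical tubes with a red stopper on, 20 mm across, 24 mm over the stopper, 110 mm long, so its top is 115 mm above the bench; loose in the rack. Origin at the centre of its foot.
- capped_tube3: One of five identical tubes with a red stopper on, 20 mm across, 24 mm over the stopper, 110 mm long, so its top is 115 mm above the bench; loose in the rack. Origin at the centre of its foot.
- capped_tube4: One of five identical tubes with a red stopper on, 20 mm across, 24 mm over the stopper, 110 mm long, so its top is 115 mm above the bench; loose in the rack. Origin at the centre of its foot.
- capped_tube5: One of five identical tubes with a red stopper on, 20 mm across, 24 mm over the stopper, 110 mm long, so its top is 115 mm above the bench; loose in the rack. Origin at the centre of its foot.
Not all that is in view belongs to the job. Leave any green look-alike of the capped_tube5 alone.

How it is judged:
On the way, in this order (a step that is already met when the one before it is completed fails the run):
1. the call button is pressed down (value of joint call_button above 0.0045 m), for 0.05 s.
2. the tool points straight down just above the open tube's mouth, for two seconds (horizontal distance between the grasp point and open_tube_mouth below 0.015 m and z of the grasp point in the frame of open_tube_mouth between 0.015 and 0.068 m and angle between the grasp point's own z axis and vertical above 2.75 rad and value of joint call_button below 0.0015 m), for 1.8 s.
At the end, for the whole second after the job is handed in: The tool still points down (within 22 degrees of vertical) at the open tube: TCP within 15 mm sideways of the mouth's centre and 15 to 68 mm above it; the button is up again; every tube is where it was within 8 mm, and so are the loose stopper, the bottle and the jar (all of step 2 and distance of each of open_tube, capped_tube1, capped_tube2, capped_tube3, capped_tube4, capped_tube5, stopper, bottle, jar from where it was at the start of the episode below 0.008 m and linear speed of each of open_tube, capped_tube1, capped_tube2, capped_tube3, capped_tube4, capped_tube5 below 0.02 m/s); the robot touches nothing.
It fails at once if the robot touches a tube or the rack (contact force between any of the arm, the fingers and open_tube above 0.3 N or contact force between any of the arm, the fingers and capped_tube1 above 0.3 N or contact force between any of the arm, the fingers and capped_tube2 above 0.3 N or contact force between any of the arm, the fingers and capped_tube3 above 0.3 N or contact force between any of the arm, the fingers and capped_tube4 above 0.3 N or contact force between any of the arm, the fingers and capped_tube5 above 0.3 N or contact force between any of the arm, the fingers and rack above 0.3 N).
It fails at once if a tube is lifted or moved (distance of any of open_tube, capped_tube1, capped_tube2, capped_tube3, capped_tube4, capped_tube5 from where it was at the start of the episode above 0.008 m).
It fails at once if the robot touches the loose stopper, the bottle, the jar or the glove box (contact force between any of the arm, the fingers and stopper above 0.3 N or contact force between any of the arm, the fingers and bottle above 0.3 N or contact force between any of the arm, the fingers and jar above 0.3 N or contact force between any of the arm, the fingers and glove_box above 0.3 N).
It fails at once if the loose stopper, the bottle or the jar is moved (distance of any of stopper, bottle, jar from where it was at the start of the episode above 0.01 m).
It also fails if it takes over 43 s, if anything falls off the work surface, if the arm or the gripper's body presses on something with over 40 N, if the wrist force passes 120 N, or if a joint passes its speed limit or range.

ROBOT

A 6-joint arm with a two-finger parallel gripper is mounted at the origin on the work surface. World frame = base frame: x ahead of the robot, y to its left, z up, the work surface at z = 0. Lengths are in m, angles in rad, forces in N, time in s.
With the tool pointing down it reaches from about 0.35 to 0.85 m from the base axis. Payload 8.1 kg.
Tool frame: the origin (TCP) lies between the finger pads, 19 mm behind the fingertips; this is the grasp point; z points along the fingers, y is the line along which they close (so a half turn about z gives the same grasp; the last joint's range is limited). The gripper opens to 93 mm and grips with 3 to 60 N. Pads are 15 mm wide; open, the fingers measure 128 mm over their backs; the gripper's body (75 mm by 188 mm) begins 65 mm behind the grasp point.
Start: joints at [1.19, 0.13, 1.488, -0, 1.523, -0.085], TCP at [0.175, 0.574, 0.237] pointing down, gripper open.
Joint ranges: [-2.96, 2.96], [-0.89, 2.26], [0.02, 2.5], [-1.34, 4.48], [0, 2.73], [-2.66, 2.66]. Speed limits (rad/s): [2.39, 2.39, 2.79, 3.14, 3.14, 3.14].

INTERFACE

Orientations are given as a unit quaternion [x, y, z, w].
In Python, from bench import telemetry, vision, robot, models gives the robot as it stands.
- The arm moves only by the tool play_rows, never from a script. Its argument "targets" is a list that holds one entry, the list of rows, each a list of 6 numbers: the shift along the tool's x, y, z as a fraction of full scale, then the turn, a rotation vector about the tool's x, y, z as a fraction of full scale. In form: [[[dx, dy, dz, wx, wy, wz], ...]]. A call has 1 to 12 rows; each row shifts and turns the commanded pose from where the row before left it, along the tool's axes as they then stand; what a row does not reach is not made up. Full scale, the value 1, is 0.05 m for a shift and 4 degrees for a turn. A row lasts 1/10 s, in which the tool goes at most 50 mm and 8.59 degrees, less where a joint would pass 70% of its speed; a pose out of reach is approached as far as the arm can. A call with a number of a shift or a turn outside -1 to 1 is refused whole. A call with a gripper value outside its range is refused whole. "claw" is the opening, from -1 (shut) to 1 (fully open), set as the call begins (left out, the last holds). The fingers move at their own pace and stop on an object; "newtons" is the grip in N (left out, the last holds). Time passes only in rows, so rows that do not move let the fingers close. It gives the time, the measured TCP pose, the force, the opening and the grip force at its end, in the units of the state.
- telemetry.get_state(): the state, without advancing time (a new reading comes with each control period).
- vision.grab_frame(name): name is "scene" or "top"; returns the picture (384x512x3 uint8, red, green, blue); there is no depth.
- vision.calibration(name): a dict with "fx", "fy", "cx", "cy" (pixels), "extrinsics" (4x4, takes a point from camera to world coordinates). Camera axes: x right, y up, looking along -z (the intrinsics and any distortion apply to the point x, -y, -z); pixel columns grow to the right and rows downward; lengths in m; the calibration is good to about 2 mm. A picture is of the moment at which its call begins. calibration takes no time and is no camera call.
- robot.job_done(): hands the job in; it is judged then, once.
Trained networks look in the newest picture that a camera, given by its name, has taken for a name from the list of things; names that differ only in an ending like _2 or _b are one class to them, and where a whole thing is asked for, a point or a joint stands for the part that bears it (a point fixed in the world has none). Each returns a list of dicts, best first, with "p" (0 to 1); they miss things now and then, are a little off and sometimes report something else, mostly with a low value. They report only what shows in the picture. A call takes as long as a camera call. They do not tell look-alikes from the thing itself.
- models.search_frame(label, camera): "location" ([column, row] in pixels, amid what is visible of it).
The state is a dict: "clock": time; "joint_pos": joint angles; "dq": joint speeds; "tau": joint torques, N m; "position": TCP position; "tcp_rot": TCP orientation; "contact_force": force on the tool from outside, world axes, zero at the start; "torque": the same for the moment, N m; "width": opening from 0.0 (shut) to 1.0 (fully open); "grip_force": force on a finger pad.
Only numpy, scipy, OpenCV 4.12 (cv2) and the standard library are available. Lean on these libraries where they do the work, as an engineer would, in place of code of your own. Each camera call takes 0.05 s, during which the arm holds its last target. There are 200 camera calls.

## Working session

There is one attempt and no reset: what is moved stays moved. The work goes in short steps, Python scripts to look and compute and a tool call to move; the robot and the scene stay as the last step left them, time stands still between calls to the robot, and variables do not carry over. Pictures are saved under pics/ and viewed, at most 10 in all, crops included, and the job is handed in when it is done.

Besides the shell and the picture viewer there is one more tool, called after "Call:" by a JSON object that holds its "name" and its "arguments". play_rows: Moves the arm, as the interface text tells. Its arguments: {"type":"object","properties":{"targets":{"type":"array"},"claw":{"type":"number"},"newtons":{"type":"number"}},"required":["targets"]}

```bash
mkdir -p pics; cat > h.py <<'E'
import numpy as np,cv2
from bench import telemetry, vision, robot, models
def ray(cam,px):
    c=vision.calibration(cam);T=np.array(c["extrinsics"])
    d=T[:3,:3]@np.array([(px[0]-c["cx"])/c["fx"],-(px[1]-c["cy"])/c["fy"],-1.]);return T[:3,3],d
def at(cam,px,z):
    o,d=ray(cam,px);return o+d*(z-o[2])/d[2]
def proj(cam,p):
    c=vision.calibration(cam);T=np.array(c["extrinsics"]);q=T[:3,:3].T@(np.array(p)-T[:3,3])
    return [c["cx"]-c["fx"]*q[0]/q[2],c["cy"]+c["fy"]*q[1]/q[2]]
E
python3 - <<'E'
from h import *
for n in("scene","top"):
    im=vision.grab_frame(n);cv2.imwrite(f"pics/{n}0.png",cv2.resize(im[:,:,::-1],(768,576),interpolation=cv2.INTER_CUBIC))
    print(vision.calibration(n))
    for l,z in(("open_tube",.055),("open_tube_mouth",.105),("call_unit",.03),("call_button_top",.035),("rack",.06),("stopper",.01),("capped_tube1",.115),("bottle",.15),("jar",.08),("glove_box",.07)):
        print(n,l,[(np.round(d["location"]).tolist(),round(d["p"],2),at(n,d["location"],z)[:2].round(3).tolist()) for d in models.search_frame(l,n)][:7])
print(telemetry.get_state())
E
```

```text
{'fx': 445.4067020265615, 'fy': 445.4067020265615, 'cx': 250.1199493994481, 'cy': 191.6273441988061, 'extrinsics': array([[ 0.56532869, -0.60142486,  0.56452777,  1.26814834],
       [ 0.8248591 ,  0.40944569, -0.38982263, -0.43761026],
       [ 0.00330556,  0.68603379,  0.72756217,  0.96350065],
       [ 0.        ,  0.        ,  0.        ,  1.        ]])}
scene open_tube [([147.0, 228.0], 0.67, [0.519, -0.247]), ([96.0, 295.0], 0.53, [0.635, -0.428])]
scene open_tube_mouth [([146.0, 233.0], 0.46, [0.573, -0.264]), ([225.0, 200.0], 0.4, [0.59, -0.048])]
scene call_unit [([285.0, 171.0], 0.59, [0.534, 0.197])]
scene call_button_top [([146.0, 227.0], 0.6, [0.498, -0.243]), ([283.0, 162.0], 0.42, [0.502, 0.213])]
scene rack [([161.0, 227.0], 0.61, [0.54, -0.214])]
scene stopper []
scene capped_tube1 [([174.0, 209.0], 0.77, [0.551, -0.174]), ([147.0, 209.0], 0.75, [0.514, -0.232]), ([189.0, 203.0], 0.72, [0.556, -0.135]), ([182.0, 194.0], 0.68, [0.517, -0.136]), ([191.0, 175.0], 0.68, [0.468, -0.081]), ([132.0, 218.0], 0.47, [0.518, -0.275])]
scene bottle [([265.0, 239.0], 0.64, [0.778
[... 1184 characters left out ...]
607, 0.461])]
{'clock': 1.1, 'joint_pos': array([ 1.18956300e+00,  1.30434960e-01,  1.48820417e+00,  2.82170423e-05,
        1.52299214e+00, -8.53730182e-02]), 'dq': array([-0.00079798,  0.00060944,  0.00074818, -0.00135796,  0.00068491,
        0.00109161]), 'tau': array([ 2.20925598e-03, -5.59754527e+01, -4.92082429e+01,  7.68448552e-02,
        2.24317698e-02, -1.65274364e-04]), 'position': array([0.17489246, 0.57394841, 0.23741203]), 'tcp_rot': array([ 1.47391877e-01,  9.89078174e-01, -1.55269727e-05, -1.81744922e-05]), 'contact_force': array([-0.08513371, -0.5622813 , -1.0039147 ]), 'torque': array([ 0.0217419 ,  0.02124224, -0.00857619]), 'grip_force': 0.0, 'width': 0.9990111382904859}
```

View pics/scene0.png

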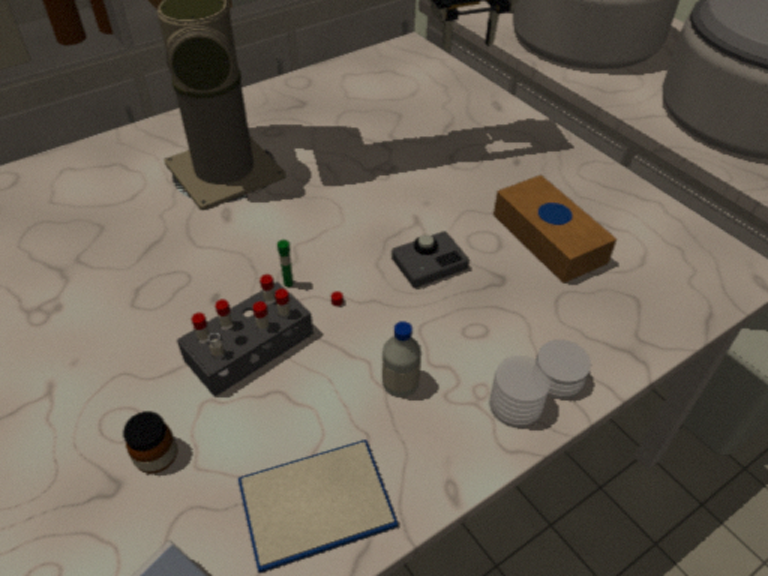

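View pics/top0.png

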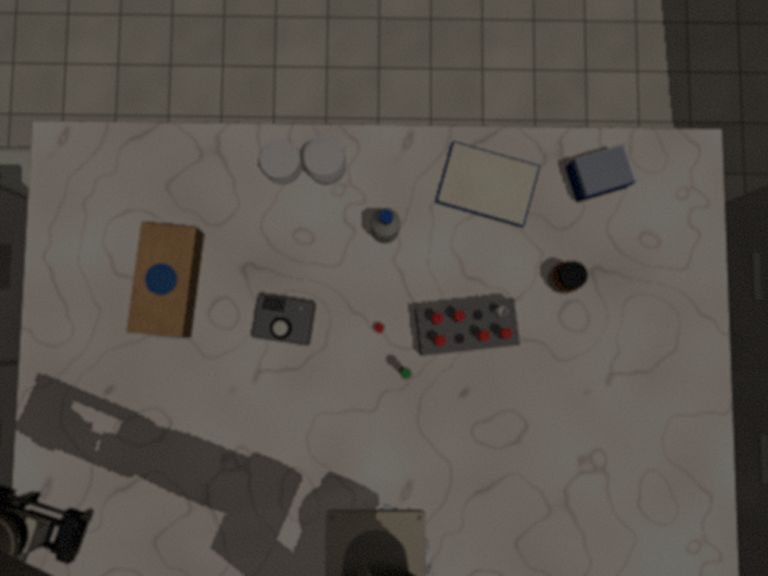

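The scene view shows the open tube at about (143,227), with the button at (284,161). In the top view the tube's mouth is near (335,208), at the far right corner of the rack, and the button is near (187,218). The green tube is at (271,249) in the top view. Next I'll crop both views to get more exact pixels.

```bash
python3 - <<'E'
from h import *
a=vision.grab_frame("scene");b=vision.grab_frame("top")
def crop(im,x,y,w,h,s): 
    return cv2.resize(cv2.convertScaleAbs(im[y:y+h,x:x+w,::-1],alpha=1.8),None,fx=s,fy=s,interpolation=cv2.INTER_CUBIC)
A=np.hstack([crop(a,115,175,100,75,4),crop(a,255,140,100,75,4)])
B=np.hstack([crop(b,265,180,100,75,4),crop(b,145,180,100,75,4)])
cv2.imwrite("pics/c.png",np.vstack([A,B]))
def tri(p,q):
    o1,d1=ray("scene",p);o2,d2=ray("top",q)
    s=np.linalg.lstsq(np.c_[d1,-d2],o2-o1,rcond=None)[0]
    u,v=o1+s[0]*d1,o2+s[1]*d2;return ((u+v)/2).round(4),np.linalg.norm(u-v).round(4)
print(tri((284,161),(187.3,218)),tri((143,224),(335,207)))
# red stoppers centroids in top and scene
for n,im,z in(("top",b,.108),("scene",a,.108)):
    h=im.astype(int);m=((h[...,0]>70)&(h[...,1]<45)&(h[...,2]<45)).astype(np.uint8)
    N,_,s,c=cv2.connectedComponentsWithStats(m)
    for i in range(1,N):
        if 8<s[i,4]<150: print(n,s[i,4],c[i].round(1),at(n,c[i],z).round(3))
E
```

```text
(array([0.5068, 0.2106, 0.0443]), np.float64(0.0032)) (array([ 0.5431, -0.26  ,  0.1049]), np.float64(0.0017))
top 44 [306.5 210.3] [ 0.532 -0.171  0.108]
top 41 [291.8 212. ] [ 0.526 -0.125  0.108]
top 24 [252.1 218. ] [ 0.506 -0.002  0.108]
top 44 [337.7 221.8] [ 0.496 -0.268  0.108]
top 43 [323.  223.4] [ 0.491 -0.222  0.108]
top 44 [293.8 226.8] [ 0.48  -0.131  0.108]
scene 40 [177.1 186.1] [ 0.478 -0.129  0.108]
scene 49 [186.7 195.3] [ 0.522 -0.124  0.108]
scene 32 [223.9 197.4] [ 0.583 -0.047  0.108]
scene 44 [147.5 203.1] [ 0.489 -0.221  0.108]
scene 54 [172.3 203.9] [ 0.528 -0.169  0.108]
scene 45 [131.8 212. ] [ 0.494 -0.267  0.108]
```

View pics/c.png

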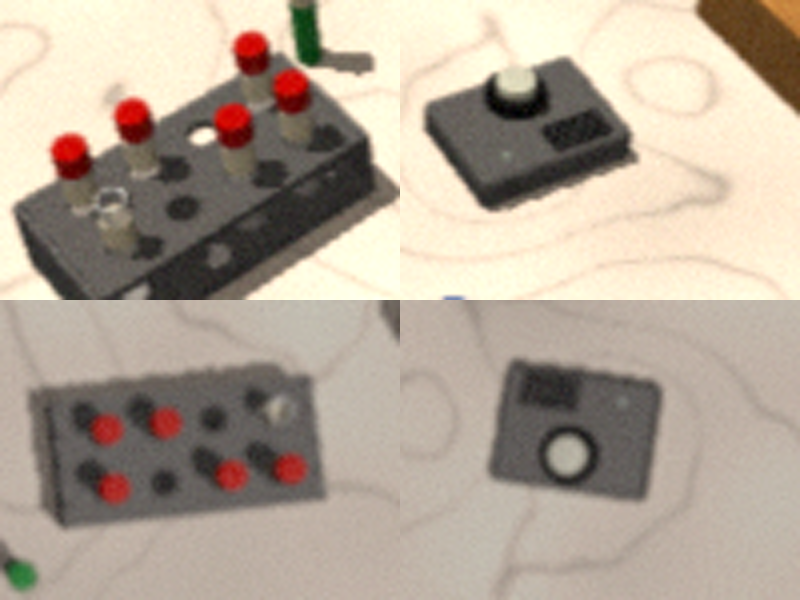

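Call:
{"name": "play_rows", "arguments": {"targets": [[[-0.3,-0.2,0,0,0,0],[-0.6,-0.35,0,0,0,0],[-0.6,-0.35,0,0,0,0],[-0.6,-0.35,0,0,0,0],[-0.6,-0.35,0,0,0,0],[-0.6,-0.35,0,0,0,0],[-0.6,-0.35,0,0,0,0],[-0.6,-0.35,0,0,0,0],[-0.6,-0.35,0,0,0,0],[-0.6,-0.35,0,0,0,0],[-0.6,-0.35,0,0,0,0],[-0.6,-0.35,0,0,0,0]]], "claw": -1, "newtons": 5}}

```text
clock: 2.4
position: [0.4468, 0.2775, 0.2376]
tcp_rot: [0.148, 0.989, -0.0, 0.0]
contact_force: [0.3, 0.5, 0.5]
width: 0.026
grip_force: 0.0
```

Call:
{"name": "play_rows", "arguments": {"targets": [[[-0.5,-0.3,0.4,0,0,0],[-0.5,-0.3,0.5,0,0,0],[-0.34,-0.2,0.5,0,0,0],[-0.2,-0.13,0.5,0,0,0],[0,0,0.5,0,0,0],[0,0,0.4,0,0,0],[0,0,0.2,0,0,0],[0,0,0,0,0,0],[0,0,0,0,0,0]]]}}

```text
clock: 3.3
position: [0.5064, 0.2127, 0.0884]
tcp_rot: [0.147, 0.989, 0.0, 0.0]
contact_force: [0.8, -0.2, -0.2]
width: 0.002
grip_force: 0.0
```

```bash
python3 - <<'E'
from h import *
s=telemetry.get_state();print(s["position"],s["contact_force"],s["width"])
a=vision.grab_frame("scene");b=vision.grab_frame("top")
def crop(im,x,y,w,h,s): 
    return cv2.resize(cv2.convertScaleAbs(im[y:y+h,x:x+w,::-1],alpha=1.8),None,fx=s,fy=s,interpolation=cv2.INTER_CUBIC)
p=s["position"]+[0,0,-.019]
print(proj("scene",p),proj("top",p))
cv2.imwrite("pics/d.png",np.hstack([crop(a,235,110,100,100,4),crop(b,145,170,100,100,4)]))
E
```

```text
[0.50640294 0.21266612 0.08837561] [ 0.75826788 -0.23129942 -0.19269248] 0.0023346958212188407
[np.float64(284.44043834875004), np.float64(154.57200805408027)] [np.float64(185.0026611668839), np.float64(217.62432324279115)]
```

View pics/d.png

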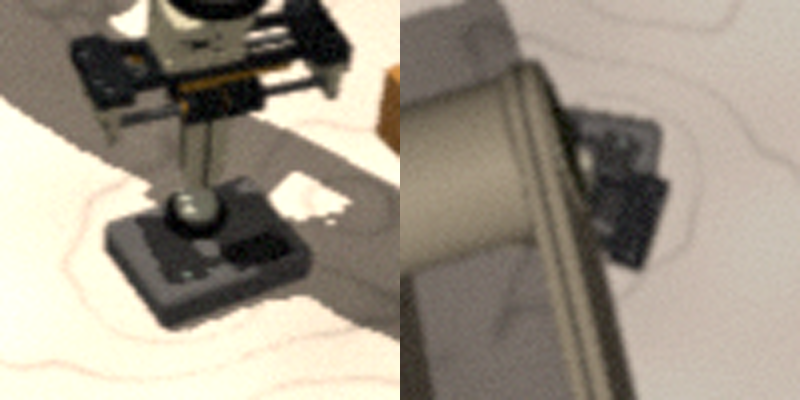

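The scene crop shows the closed fingers lined up just above the button, at about (284,160) in the full picture. Now I'll lower them slowly.

Call:
{"name": "play_rows", "arguments": {"targets": [[[0,-0.03,0.2,0,0,0],[0,0,0.1,0,0,0],[0,0,0.1,0,0,0],[0,0,0.06,0,0,0],[0,0,0.06,0,0,0],[0,0,0.04,0,0,0],[0,0,0,0,0,0]]]}}

```text
clock: 4.1
position: [0.5059, 0.2114, 0.0643]
tcp_rot: [0.147, 0.989, -0.0, -0.0]
contact_force: [-23.2, -7.5, 47.7]
width: 0.003
grip_force: 23.6
```

Call:
{"name": "play_rows", "arguments": {"targets": [[[0,0,-0.05,0,0,0],[0,0,0,0,0,0]]]}}

```text
clock: 4.3
position: [0.5057, 0.2113, 0.0647]
tcp_rot: [0.147, 0.989, -0.0, 0.0]
contact_force: [-12.9, -6.0, 27.1]
width: 0.003
grip_force: 13.9
```

```bash
python3 - <<'E'
from h import *
s=telemetry.get_state();print(s["position"],s["contact_force"],s["width"])
a=vision.grab_frame("scene")
cv2.imwrite("pics/e.png",cv2.resize(cv2.convertScaleAbs(a[130:190,245:325,::-1],alpha=2),None,fx=9,fy=9,interpolation=cv2.INTER_CUBIC))
E
```

```text
[0.50573442 0.2113448  0.06469128] [-12.93003957  -6.01249725  27.05983784] 0.0025748273374353366
```

View pics/e.png

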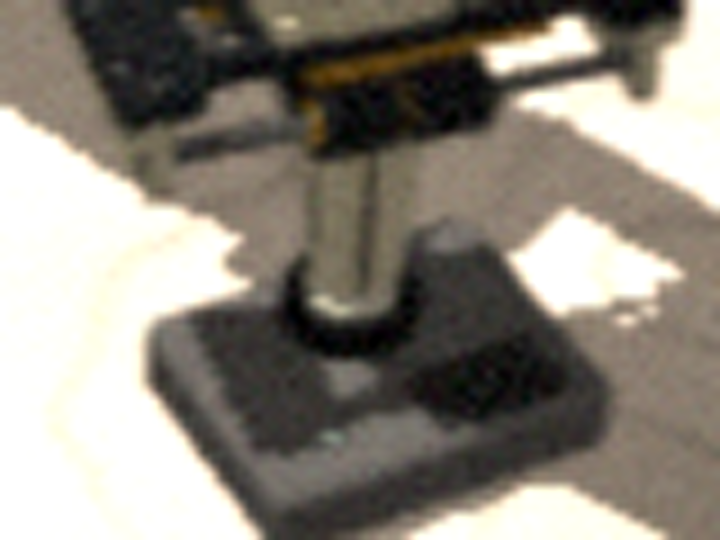

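The white button looks almost flush with its housing, so it seems to be down. I'll check that against the spring force while rising in small steps.

Call:
{"name": "play_rows", "arguments": {"targets": [[[0,0,-0.03,0,0,0],[0,0,0,0,0,0],[0,0,0,0,0,0]]]}}

```text
clock: 4.65
position: [0.5056, 0.2113, 0.0649]
tcp_rot: [0.147, 0.989, -0.0, -0.0]
contact_force: [-7.0, -2.7, 15.6]
width: 0.008
grip_force: 8.1
```

Call:
{"name": "play_rows", "arguments": {"targets": [[[0,0,-0.03,0,0,0],[0,0,0,0,0,0],[0,0,0,0,0,0]]]}}

```text
clock: 4.95
position: [0.5055, 0.2113, 0.0651]
tcp_rot: [0.147, 0.989, -0.0, -0.0]
contact_force: [-1.6, -1.2, 5.2]
width: 0.002
grip_force: 2.8
```

Call:
{"name": "play_rows", "arguments": {"targets": [[[0,0,-0.04,0,0,0],[0,0,0,0,0,0],[0,0,0,0,0,0]]]}}

```text
clock: 5.25
position: [0.5056, 0.2113, 0.0669]
tcp_rot: [0.147, 0.989, 0.0, 0.0]
contact_force: [-1.4, -0.6, 2.9]
width: 0.006
grip_force: 1.9
```

Call:
{"name": "play_rows", "arguments": {"targets": [[[0,0,-0.04,0,0,0],[0,0,0,0,0,0],[0,0,0,0,0,0]]]}}

```text
clock: 5.55
position: [0.5056, 0.2113, 0.0689]
tcp_rot: [0.147, 0.989, 0.0, 0.0]
contact_force: [-0.1, -0.7, 3.0]
width: 0.004
grip_force: 1.3
```

Call:
{"name": "play_rows", "arguments": {"targets": [[[0,0,-0.04,0,0,0],[0,0,0,0,0,0],[0,0,0,0,0,0]]]}}

```text
clock: 5.85
position: [0.5057, 0.2114, 0.071]
tcp_rot: [0.147, 0.989, 0.0, 0.0]
contact_force: [0.7, -0.6, 1.6]
width: -0.0
grip_force: 0.7
```

Call:
{"name": "play_rows", "arguments": {"targets": [[[0,0,-0.06,0,0,0],[0,0,0,0,0,0],[0,0,0,0,0,0]]]}}

```text
clock: 6.15
position: [0.5054, 0.2113, 0.0739]
tcp_rot: [0.147, 0.989, -0.0, -0.0]
contact_force: [-0.0, 1.2, 0.0]
width: 0.003
grip_force: 0.0
```

The spring force fell from 5 N to 0 over about 6 mm, so the button went fully down and has come back up. Next I'll rise and cross to the tube.

Call:
{"name": "play_rows", "arguments": {"targets": [[[0,0,-0.3,0,0,0],[0,0,-0.5,0,0,0],[0,0,-0.6,0,0,0],[0,0,-0.6,0,0,0],[0,0,-0.6,0,0,0],[0,0,-0.5,0,0,0],[0,0,-0.2,0,0,0],[-0.1,-0.3,0,0,0,0],[-0.2,-0.5,0,0,0,0],[-0.2,-0.5,0,0,0,0],[-0.2,-0.5,0,0,0,0],[-0.2,-0.5,0,0,0,0]]]}}

```text
clock: 7.35
position: [0.5139, 0.0861, 0.2368]
tcp_rot: [0.147, 0.989, -0.001, -0.002]
contact_force: [0.2, 0.8, 0.7]
width: 0.007
grip_force: 0.0
```

Call:
{"name": "play_rows", "arguments": {"targets": [[[-0.2,-0.5,0,0,0,0],[-0.2,-0.5,0,0,0,0],[-0.2,-0.5,0,0,0,0],[-0.2,-0.5,0,0,0,0],[-0.2,-0.5,0,0,0,0],[-0.2,-0.5,0,0,0,0],[-0.2,-0.5,0,0,0,0],[-0.2,-0.5,0,0,0,0],[-0.2,-0.5,0,0,0,0],[-0.2,-0.5,0,0,0,0],[-0.2,-0.5,0,0,0,0],[-0.2,-0.4,0,0,0,0]]]}}

```text
clock: 8.55
position: [0.542, -0.2309, 0.2366]
tcp_rot: [0.148, 0.989, 0.0, -0.002]
contact_force: [-0.1, 0.7, -0.0]
width: 0.007
grip_force: 0.0
```

Call:
{"name": "play_rows", "arguments": {"targets": [[[-0.1,-0.3,0,0,0,0],[-0.06,-0.2,0,0,0,0],[0,0,0,0,0,0],[0,0,0,0,0,0]]]}}

```text
clock: 8.95
position: [0.5439, -0.2548, 0.2385]
tcp_rot: [0.147, 0.989, 0.0, -0.0]
contact_force: [-0.3, -0.2, 0.2]
width: 0.005
grip_force: 0.0
```

```bash
python3 - <<'E'
from h import *
from scipy.spatial.transform import Rotation as R
s=telemetry.get_state();print(s["position"],(R.from_quat(s["tcp_rot"]).inv().apply(np.array([.542,-.261,.147])-s["position"])/.05).round(2))
a=vision.grab_frame("scene");print(proj("scene",s["position"]-[0,0,.019]))
cv2.imwrite("pics/f.png",cv2.resize(cv2.convertScaleAbs(a[130:255,100:230,::-1],alpha=1.8),None,fx=4.5,fy=4.5,interpolation=cv2.INTER_CUBIC))
E
```

```text
[ 0.54393692 -0.25476828  0.23853841] [-0.   -0.13  1.83]
[np.float64(136.2783614075315), np.float64(191.61017071908483)]
```

View pics/f.png

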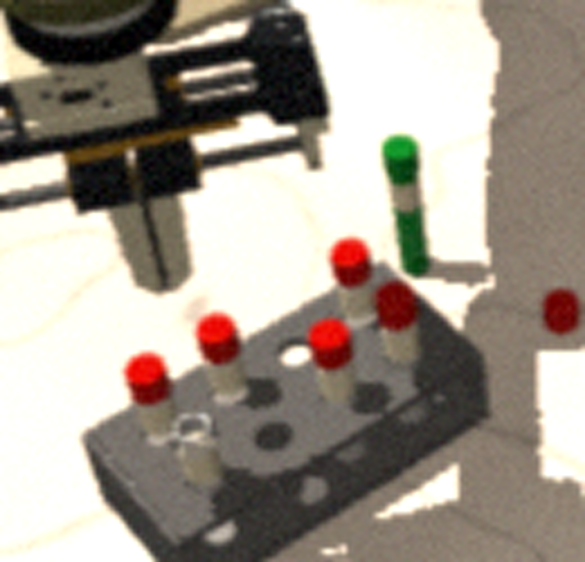

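The tubes are undisturbed, and the fingers (tips near (136,192) in the full picture) are above the open tube, whose mouth is at about (143,225). I'll lower them now.

Call:
{"name": "play_rows", "arguments": {"targets": [[[0,-0.13,0.2,0,0,0],[0,0,0.3,0,0,0],[0,0,0.4,0,0,0],[0,0,0.4,0,0,0],[0,0,0.3,0,0,0],[0,0,0.15,0,0,0],[0,0,0.05,0,0,0],[0,0,0,0,0,0],[0,0,0,0,0,0],[0,0,0,0,0,0]]]}}

```text
clock: 10.0
position: [0.5429, -0.2618, 0.1501]
tcp_rot: [0.147, 0.989, -0.0, 0.001]
contact_force: [0.4, -0.1, -0.2]
width: 0.006
grip_force: 0.0
```

Call:
{"name": "play_rows", "arguments": {"targets": [[[0,0,0,0,0,0],[0,0,0,0,0,0],[0,0,0,0,0,0],[0,0,0,0,0,0],[0,0,0,0,0,0],[0,0,0,0,0,0],[0,0,0,0,0,0],[0,0,0,0,0,0],[0,0,0,0,0,0],[0,0,0,0,0,0],[0,0,0,0,0,0],[0,0,0,0,0,0]]]}}

```text
clock: 11.2
position: [0.5423, -0.2614, 0.1489]
tcp_rot: [0.147, 0.989, 0.0, -0.0]
contact_force: [-0.2, 0.5, 0.4]
width: 0.005
grip_force: 0.0
```

Call:
{"name": "play_rows", "arguments": {"targets": [[[0,0,0,0,0,0],[0,0,0,0,0,0],[0,0,0,0,0,0],[0,0,0,0,0,0],[0,0,0,0,0,0],[0,0,0,0,0,0],[0,0,0,0,0,0],[0,0,0,0,0,0],[0,0,0,0,0,0],[0,0,0,0,0,0],[0,0,0,0,0,0],[0,0,0,0,0,0]]]}}

```text
clock: 12.4
position: [0.5423, -0.2614, 0.1489]
tcp_rot: [0.147, 0.989, -0.0, -0.0]
contact_force: [-0.9, -0.4, -0.2]
width: 0.009
grip_force: 0.0
```

```bash
python3 - <<'E'
from h import *
s=telemetry.get_state();print(s["position"],s["contact_force"])
a=vision.grab_frame("scene");print(proj("scene",s["position"]-[0,0,.019]))
cv2.imwrite("pics/g.png",cv2.resize(cv2.convertScaleAbs(a[130:255,100:310,::-1],alpha=1.8),None,fx=3.8,fy=3.8,interpolation=cv2.INTER_CUBIC))
E
```

```text
[ 0.54232388 -0.2614427   0.14893469] [-0.89640367 -0.44329576 -0.21795823]
[np.float64(140.18547826780983), np.float64(217.57206087310138)]
```

View pics/g.png

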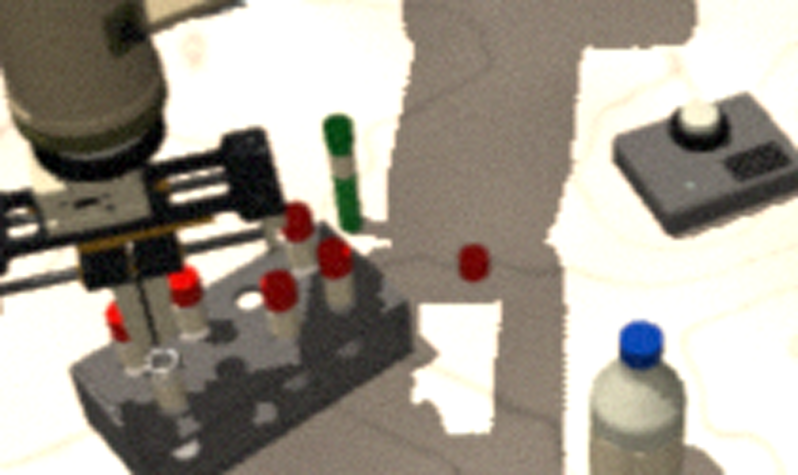

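The fingertips, at about (140,217) in the full picture, are just above the open mouth at (143,225). The button is up and nothing has moved. The arm has held still for over two seconds, so I'm handing the job in.

```bash
python3 -c "
from bench import robot;print(robot.job_done())"
```

```text
the job is handed in; nothing more can be done
None
```

I pressed the call button fully down and let it go, then held the gripper still above the open tube's mouth for over two seconds, and handed the job in still pointing at it; the peak press was about 48 N and the verdict was not shown.

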